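# Drive the spring pin home in the magneto end housing and swing the keeper over it

## Task

Pick up the mallet by its handle and knock the steel pin that stands proud of the aluminium end housing down until it is flush with its boss, using brisk blows of the mallet head and not your fingers. After that, swing the flat steel keeper round to its stop so that it covers the pin, and leave the mallet set gently down on the slate, clear of the housing and its board. Leave the commutator, the oiler and the coil former where they are.

Things in the scene. Friction and masses are not known exactly. Their poses are not given: they have to be found in the camera images.
- mallet: Mallet, 0.5 kg, standing on a striking face. Head: upright cylinder 50 mm across, 76 mm tall, hide with a dark steel band. Level wooden handle 20 mm wide, 24 mm high, to 180 mm from the head's axis, at the start pointing roughly towards the robot. Origin: centre of the lower face; x along the handle away from the head, z up. Centre of mass 12 mm along x. Set down level, it stands again.
- housing: Grey cast aluminium round end housing, 156 mm wide, on a 170 x 170 x 15 mm board, all fixed to the slate. Origin: centre of the board's underside, z up, yaw within 0.5 rad. Casting top 70 mm above the slate; on it two 28 mm bosses, tops 75 mm above the slate: pin boss at x, y = (-30, -30) mm, keeper pivot boss at (-30, 30). The open keeper points to its +x side; the -x side is free.
- pin_top (a point): Centre of the top end of the steel split spring pin, 10 mm diameter, upright in its boss. Flush when this point is 75 mm above the slate.
- pin (a joint): How far the pin has been driven down, m: 0 = 20 mm proud of its boss, 0.020 = flush (end of travel). Grips with about 10 N of friction, so it stays where it is left. Starts at 0 to 0.005.
- keeper (a joint): Angle of the keeper, rad: 0 = at its stop, lying over the pin; grows counter-clockwise seen from above as it swings clear (to 2.0). Starts at 1.1 to 1.6. Stiff pivot, about 0.08 N m, stays where it is left.
- keeper_pivot (a point): On the keeper's upright pivot axis, 13 mm above its boss. The keeper is a flat dark steel bar 22 mm wide and 6 mm thick, its underside 2 mm above the boss tops, reaching 81 mm from the pivot; the pin is 60 mm from the pivot.
- keeper_tab (a point): On the upright tab at the keeper's free end, 70 mm from the pivot axis, 105 mm above the slate (30 mm above the boss tops). Tab: 10 mm thick across the bar (the way it swings), 22 mm long along the bar, top 40 mm above the boss tops; pinch or push it from above.
- commutator: Bystander: copper commutator, 44 mm diameter, 40 mm tall, standing on the slate between mallet and housing, nearer the robot. Origin: centre of its underside.
- oiler: Bystander: brass oiler, 56 mm diameter, with a thin bent spout to 113 mm height. Origin: centre of its underside.
- coil_former: Bystander: white ceramic spool, 48 mm diameter, 50 mm tall. Origin: centre of its underside.
- mallet_handle (a point): On the handle's axis, 60 mm from the head's axis and 38 mm above the lower striking face: a good place to grip, across the handle from above.

How it is judged:
On the way, in this order (a step that is already met when the one before it is completed fails the run):
1. a brisk blow of the mallet moves the pin (mallet pressing on the pin with over 3 N while the pin moves down faster than 0.04 m/s) (contact force between mallet and pin above 3 N and velocity of joint pin above 0.04 m/s).
2. the pin is flush with its boss (within 2 mm) (value of joint pin above 0.018 m), for 0.1 s.
3. the keeper lies over the pin (within 0.12 rad of its stop) (value of joint keeper below 0.12 rad), for 0.2 s.
At the end, for the whole second after the job is handed in: The pin is within 2 mm of flush, the keeper within 0.12 rad of its stop over the pin, and the mallet is at rest down on the slate (centre of its striking face below 60 mm), not touching the housing and over 105 mm from the housing's centre (value of joint pin above 0.018 m and value of joint keeper below 0.12 rad and height (world z) of mallet below 0.06 m and horizontal distance between mallet and housing above 0.105 m and linear speed of mallet below 0.02 m/s and contact force between mallet and housing below 0.1 N).
It fails at once if the proud pin pushed with the fingers or the arm instead of the mallet (contact force between any of the fingers, the arm and pin above 1 N and value of joint pin below 0.018 m).
It fails at once if the mallet dropped or thrown (faster than 0.7 m/s while not held) (linear speed of mallet above 0.7 m/s and contact force between the fingers and mallet below 0.5 N).
It fails at once if the commutator, the oiler or the coil former moved by over 30 mm (distance of any of commutator, oiler, coil_former from where it was at the start of the episode above 0.03 m).
It also fails if it takes over 64 s, if anything falls off the work surface, if the arm or the gripper's body presses on something with over 40 N, if the wrist force passes 120 N, or if a joint passes its speed limit or range.

## Robot

A 6-joint arm with a two-finger parallel gripper is mounted at the origin on the work surface. World frame = base frame: x ahead of the robot, y to its left, z up, the work surface at z = 0. Lengths are in m, angles in rad, forces in N, time in s.
With the tool pointing down it reaches from about 0.35 to 0.975 m from the base axis. Payload 4.9 kg.
Tool frame: the origin (TCP) lies at the very end of the fingers, on their centre line; the grasp point (between the pads) lies ctrl.hold_point_z behind it (ctrl.hold_point_z is the distance from the TCP to the grasp point, in m); z points along the fingers, y is the line along which they close (so a half turn about z gives the same grasp; the last joint's range is limited). The gripper opens to 85 mm and grips with 20 to 120 N. Pads are 22 mm wide; open, the fingers measure 114 mm over their backs; the gripper's body (76 mm by 85 mm) begins 54 mm behind the grasp point. The pads swing forward as they close: fully open they stand 13 mm farther back than shut.
Start: joints at [-1.352, 0.053, 1.613, -0, 1.476, -0.119], TCP at [0.207, -0.59, 0.231] pointing down, gripper open.
Joint ranges: [-3.01, 3.01], [-1.01, 2.22], [0.06, 2.58], [-1.02, 4.17], [0.09, 2.62], [-3.14, 3.14]. Speed limits (rad/s): [2.57, 2.57, 3.14, 3.14, 3.14, 3.14].

## Interface

Orientations are given as a rotation vector (axis times angle).
In Python, from station import ctrl gives the robot as it stands. The module is installed in compiled form; this text tells all that it offers.
- The arm moves only by the tool jog_arm, never from a script. Its argument "deltas" is a list of rows, each a list of 3 entries, a list of its own where there are three numbers: the closure, from -1 (fully open) to 1 (shut), then the shift along the world's x, y, z scaled (see below), then the turn, a rotation vector about the world's x, y, z scaled (see below). A call has 1 to 12 rows; each row is the pose to reach, as a shift and turn from the pose commanded when the call began, turning the shorter way round; what a row does not reach only later rows make up. The controller multiplies each number of a shift by 0.4 m and each number of a turn by 180 degrees. A row lasts 1/12 s, in which the tool goes at most 41.7 mm and 7.16 degrees, less where a joint would pass 70% of its speed; a pose out of reach is approached as far as the arm can. A call with a number of a shift or a turn outside -1 to 1 is refused whole. A call with a gripper value outside its range is refused whole. The fingers move at their own pace and stop on an object; "squeeze" is the grip in N (left out, the last holds). Time passes only in rows, so rows that repeat a pose let the fingers close. It gives the time, the measured TCP pose, the force, the opening and the grip force at its end, in the units of the state.
- ctrl.get_obs(): the state, without advancing time (a new reading comes with each control period).
- ctrl.get_image(name): name is "side" or "top" or "wrist"; returns the picture (400x640x3 uint8, red, green, blue); there is no depth.
- ctrl.get_calibration(name): a dict with "K" (3x3 intrinsics, pixels), "dist_coeffs" ([k1, k2, p1, p2, k3] as OpenCV has them; the pictures are not rectified), "extrinsics" (4x4, takes a point from world to camera coordinates). Camera axes: x right, y down, z forward; pixel columns grow to the right and rows downward; lengths in m; the calibration is good to about 2 mm. A picture is of the moment at which its call begins: read the wrist's pose just before it. get_calibration takes no time and is no camera call; for the wrist camera it gives the pose at the moment of the call.
- ctrl.finish_job(): hands the job in; it is judged then, once.
The state is a dict: "t": time; "q": joint angles; "dq": joint speeds; "effort": joint torques, N m; "tool_pos": TCP position; "tool_rot": TCP orientation; "contact_force": force on the tool from outside, world axes, zero at the start; "wrist_torque": the same for the moment, N m; "opening": finger opening in m; "grip_force": force on a finger pad.
Only numpy, scipy, OpenCV 4.12 (cv2) and the standard library are available. Lean on these libraries where they do the work, as an engineer would, in place of code of your own. Each camera call takes 0.05 s, during which the arm holds its last target. There are 200 camera calls.

## Working session

There is one attempt and no reset: what is moved stays moved. The work goes in short steps, Python scripts to look and compute and a tool call to move; the robot and the scene stay as the last step left them, time stands still between calls to the robot, and variables do not carry over. Pictures are saved under pics/ and viewed, at most 10 in all, crops included, and the job is handed in when it is done.

Besides the shell and the picture viewer there is one more tool, called as a command line: name --argument value ..., lists and objects as JSON in quotes. jog_arm: Moves the arm, as the interface text tells. Its arguments: {"type":"object","properties":{"deltas":{"type":"array","items":{"type":"array"}},"squeeze":{"type":"number"}},"required":["deltas"]}

```bash
mkdir -p pics
cat > h.py <<'E'
import numpy as np, cv2
from station import ctrl
def snap(n,f):
    im=ctrl.get_image(n); cv2.imwrite('pics/'+f,im[:,:,::-1]); return im
def ray(n,uv,c=None):
    c=c or ctrl.get_calibration(n); K=np.array(c['K'],float);E=np.array(c['extrinsics'],float)
    p=cv2.undistortPoints(np.array(uv,float).reshape(-1,1,2),K,np.array(c['dist_coeffs'],float)).reshape(-1,2)
    d=np.c_[p,np.ones(len(p))]@E[:3,:3]; o=-E[:3,:3].T@E[:3,3]; return o,d
def plane(n,uv,z,c=None):
    o,d=ray(n,uv,c); return o+d*((z-o[2])/d[:,2])[:,None]
def proj(n,P):
    c=ctrl.get_calibration(n);E=np.array(c['extrinsics'],float)
    return cv2.projectPoints(np.array(P,float).reshape(-1,1,3),cv2.Rodrigues(E[:3,:3])[0],E[:3,3],np.array(c['K'],float),np.array(c['dist_coeffs'],float))[0].reshape(-1,2)
def tri(n1,uv1,n2,uv2):
    o1,d1=ray(n1,uv1);o2,d2=ray(n2,uv2);d1=d1[0];d2=d2[0]
    s=np.linalg.lstsq(np.c_[d1,-d2],o2-o1,rcond=None)[0]
    a=o1+s[0]*d1;b=o2+s[1]*d2;return (a+b)/2,np.linalg.norm(a-b)
E
python3 - <<'E'
from h import *
snap('top','top0.png');snap('side','side0.png')
o=ctrl.get_obs();print(o['tool_pos'],o['tool_rot'],o['opening'],ctrl.hold_point_z,o['t'])
for n in('top','side'):
    c=ctrl.get_calibration(n);print(c)
E
```

```text
[ 0.20698224 -0.58913609  0.23018887] [-3.09507755e+00 -5.27716857e-01  2.07176888e-04] 0.08555122974949096 0.0187 0.1
{'K': array([[449.23737633,   0.        , 317.77875823],
       [  0.        , 449.23737633, 196.30379643],
       [  0.        ,   0.        ,   1.        ]]), 'dist_coeffs': array([-0.05629422,  0.        ,  0.        ,  0.        ,  0.        ]), 'extrinsics': array([[ 0.00440331, -0.99978691,  0.02016811, -0.04481405],
       [-0.98927768, -0.00729946, -0.14586431,  0.5728876 ],
       [ 0.14598044, -0.01930957, -0.98909901,  1.0161506 ],
       [ 0.        ,  0.        ,  0.        ,  1.        ]])}
{'K': array([[362.96684217,   0.        , 321.22503509],
       [  0.        , 362.96684217, 201.04293044],
       [  0.        ,   0.        ,   1.        ]]), 'dist_coeffs': array([0.01119243, 0.        , 0.        , 0.        , 0.        ]), 'extrinsics': array([[ 0.9894079 , -0.14436938,  0.01514901, -0.54421902],
       [-0.07422778, -0.59284948, -0.80188511,  0.12518371],
       [ 0.12474874,  0.79226698, -0.59728618,  0.6922143 ],
       [ 0.        ,  0.        ,  0.        ,  1.        ]])}
```

View pics/top0.png

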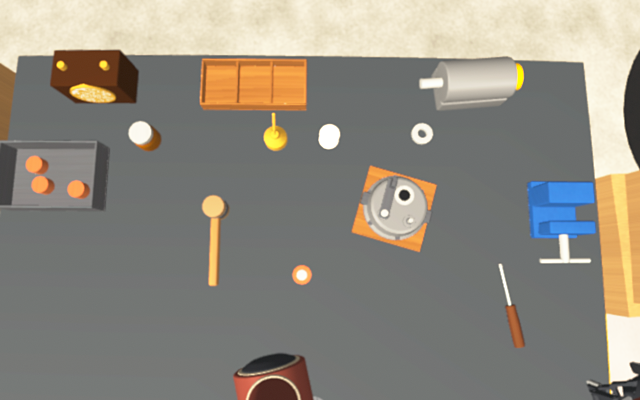

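View pics/side0.png

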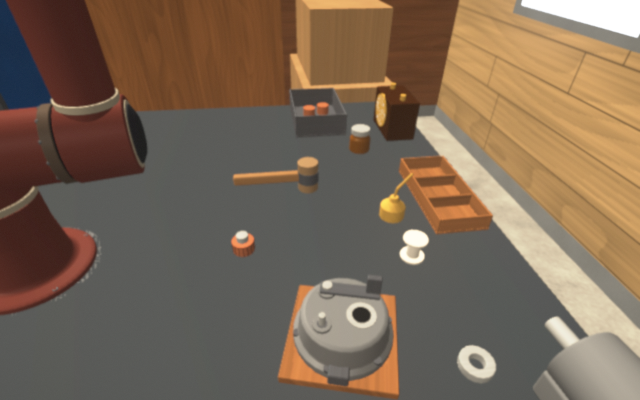

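Top view: mallet head at (214,207) with the handle running down to (213,285), housing at (396,207), keeper pivot at (385,212), pin at (410,220) and commutator at (302,275). I'll zoom in on the housing and mallet and fit the board and handle.

Run:
```python
from h import *
t=cv2.imread('pics/top0.png');s=cv2.imread('pics/side0.png')
a=cv2.resize(t[160:255,345:445],None,fx=4,fy=4,interpolation=2)
b=cv2.resize(s[265:390,280:405],None,fx=3.04,fy=3.04,interpolation=2)
cv2.imwrite('pics/z0.png',np.hstack([a,b[:380]]))
hsv=cv2.cvtColor(t,cv2.COLOR_BGR2HSV)
def comp(m,x0,x1,y0,y1):
    k=np.zeros_like(m);k[y0:y1,x0:x1]=m[y0:y1,x0:x1]
    cs=cv2.findContours(k,0,2)[0];return max(cs,key=cv2.contourArea)
m=cv2.inRange(hsv,(5,80,80),(25,255,255))
c=comp(m,340,450,155,260); r=cv2.boxPoints(cv2.minAreaRect(c))
P=plane('top',r,0.015);print('board px',r.round(1).tolist());print(P.round(4),'ctr',P.mean(0).round(4),[np.linalg.norm(P[i]-P[i-1]).round(4) for i in range(4)],[np.arctan2(*(P[i]-P[i-1])[[1,0]]).round(3) for i in range(4)])
c=comp(m,190,240,190,295);k=np.zeros_like(m);cv2.drawContours(k,[c],-1,255,-1)
for y in range(192,292,4):
    x=np.where(k[y])[0]
    if len(x):
        print(y,x.min(),x.max(),plane('top',[[x.mean(),y]],.05)[0].round(4)[:2])
```

```text
board px [[349.70001220703125, 231.6999969482422], [358.6000061035156, 201.89999389648438], [428.20001220703125, 222.8000030517578], [419.20001220703125, 252.60000610351562]]
[[ 0.492  -0.1188  0.015 ]
 [ 0.5643 -0.1409  0.015 ]
 [ 0.5145 -0.3093  0.015 ]
 [ 0.4428 -0.2855  0.015 ]] ctr [ 0.5034 -0.2136  0.015 ] [np.float64(0.1738), np.float64(0.0755), np.float64(0.1756), np.float64(0.0755)] [np.float64(1.284), np.float64(-0.297), np.float64(-1.858), np.float64(2.822)]
196 208 218 [0.5709 0.2035]
200 203 222 [0.5615 0.2043]
204 202 224 [0.5521 0.2028]
208 202 228 [0.5427 0.1999]
212 204 228 [0.5334 0.1979]
216 208 225 [0.5241 0.1969]
220 210 220 [0.5148 0.1967]
224 210 220 [0.5055 0.1964]
228 210 219 [0.4962 0.1972]
232 210 219 [0.4869 0.1969]
236 210 219 [0.4777 0.1966]
240 210 219 [0.4685 0.1962]
244 210 219 [0.4593 0.1959]
248 209 219 [0.4502 0.1967]
252 209 219 [0.441  0.1964]
256 209 219 [0.4319 0.1961]
260 209 218 [0.4228 0.1969]
264 209 218 [0.4137 0.1966]
268 209 218 [0.4047 0.1963]
272 208 218 [0.3956 0.1972]
276 208 218 [0.3866 0.1968]
280 208 218 [0.3776 0.1965]
284 208 217 [0.3686 0.1974]
```

View pics/z0.png

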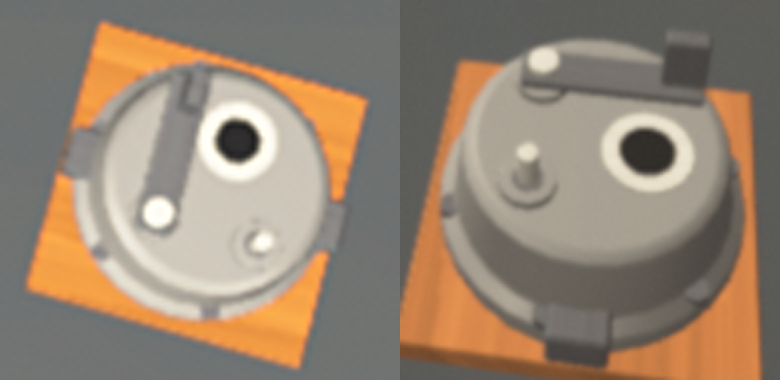

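The zoom shows the keeper open with its tab at the upper end, its pivot at crop px (158,212) and the pin at (261,241). In the side half, the pin top is at (527,152) and the pivot at (543,61).

Run:
```python
from h import *
T=lambda x,y:[[(x+.5)/4-.5+345,(y+.5)/4-.5+160]]
S=lambda x,y:[[(x-400+.5)/3.04-.5+280,(y+.5)/3.04-.5+265]]
P=np.array([plane('top',T(*p),.015)[0] for p in[(100,22),(368,100),(298,368),(27,290)]]);C=P.mean(0)
v=P[1]-P[2]+P[0]-P[3];yaw=np.arctan2(v[1],v[0]);print('ctr',C.round(4),'yaw',yaw.round(3))
R=np.array([[np.cos(yaw),-np.sin(yaw)],[np.sin(yaw),np.cos(yaw)]])
print('pinboss from board',C[:2]+R@[-.03,-.03],'pivot',C[:2]+R@[-.03,.03])
print('pin tri',tri('top',T(261,241),'side',S(527,152)),'pivot tri',tri('top',T(158,212),'side',S(543,61)))
print('pin z .093',plane('top',T(261,241),.093),'tab top',plane('top',T(191,88),.115))
print('tab tri',tri('top',T(185,90),'side',S(690,45)))
# commutator, oiler, coil
for n,uv,z in(('comm',[[302,274.5]],.04),('coil',[[329,136]],.05),('mallet',[[214,207]],.076),('oiler',[[275.5,138]],.03)):print(n,plane('top',uv,z)[0].round(4))
```

```text
ctr [ 0.55   -0.2275  0.015 ] yaw -0.279
pinboss from board [ 0.5128525 -0.24811  ] pivot [ 0.52936572 -0.19042713]
pin tri (array([ 0.51329534, -0.2467288 ,  0.09439889]), np.float64(0.0007886218244224575)) pivot tri (array([ 0.52988945, -0.19007419,  0.08817051]), np.float64(0.0009314134195802373))
pin z .093 [[ 0.51382497 -0.24706552  0.093     ]] tab top [[ 0.59652006 -0.20514152  0.115     ]]
tab tri (array([ 0.59855787, -0.20385875,  0.10512022]), np.float64(0.002784124472671052))
comm [ 0.391  -0.0059  0.04  ]
coil [ 0.7179 -0.0675  0.05  ]
mallet [0.5419 0.1946 0.076 ]
oiler [0.7174 0.0617 0.03  ]
```

jog_arm --deltas '[[-1,[0.625,0.9,0.05],[0,0,-0.1076]],[-1,[0.625,0.9,0.05],[0,0,-0.1076]],[-1,[0.625,0.9,0.05],[0,0,-0.1076]],[-1,[0.625,0.9,0.05],[0,0,-0.1076]],[-1,[0.625,0.9,0.05],[0,0,-0.1076]],[-1,[0.625,0.9,0.05],[0,0,-0.1076]],[-1,[0.625,0.9,0.05],[0,0,-0.1076]],[-1,[0.625,0.9,0.05],[0,0,-0.1076]],[-1,[0.625,0.9,0.05],[0,0,-0.1076]],[-1,[0.625,0.9,0.05],[0,0,-0.1076]],[-1,[0.625,0.9,0.05],[0,0,-0.1076]],[-1,[0.625,0.9,0.05],[0,0,-0.1076]]]' --squeeze 100

```text
t: 1.1
tool_pos: [0.4588, -0.2261, 0.2512]
tool_rot: [-3.14, -0.008, -0.001]
contact_force: [-0.5, 0.1, -0.0]
opening: 0.0853
grip_force: 0.0
```

jog_arm --deltas '[[-1,[0.078,1.0,-0.1],[0,0,-0.0016]],[-1,[0.078,1.0,-0.1],[0,0,-0.0016]],[-1,[0.078,1.0,-0.1],[0,0,-0.0016]],[-1,[0.078,1.0,-0.1],[0,0,-0.0016]],[-1,[0.078,1.0,-0.1],[0,0,-0.0016]],[-1,[0.078,1.0,-0.1],[0,0,-0.0016]],[-1,[0.078,1.0,-0.1],[0,0,-0.0016]],[-1,[0.078,1.0,-0.1],[0,0,-0.0016]],[-1,[0.078,1.0,-0.1],[0,0,-0.0016]],[-1,[0.078,1.0,-0.1],[0,0,-0.0016]],[-1,[0.078,1.0,-0.1],[0,0,-0.0016]],[-1,[0.078,1.0,-0.1],[0,0,-0.0016]]]'

```text
t: 2.1
tool_pos: [0.4879, 0.1707, 0.2104]
tool_rot: [3.141, -0.005, -0.003]
contact_force: [0.4, -0.2, 0.1]
opening: 0.0856
grip_force: 0.0
```

Run:
```python
from h import *
o=ctrl.get_obs();print(o['tool_pos'],o['tool_rot'],o['t'],o['q'])
snap('wrist','w0.png')
print(proj('wrist',[[.542,.1966,.076],[.49,.1966,.05],[.366,.1966,.05]]))
```

```text
[0.48794085 0.17071149 0.21041513] [ 3.14055076e+00 -4.75572086e-03 -2.50147857e-03] 2.1 [ 1.92904896e-01 -1.94445866e-01  1.88259287e+00 -7.14760402e-04
  1.45520908e+00  1.76681287e+00]
[[284.65065863 118.74917502]
 [289.13696496 176.22751994]
 [292.64405856 297.60675978]]
```

View pics/w0.png

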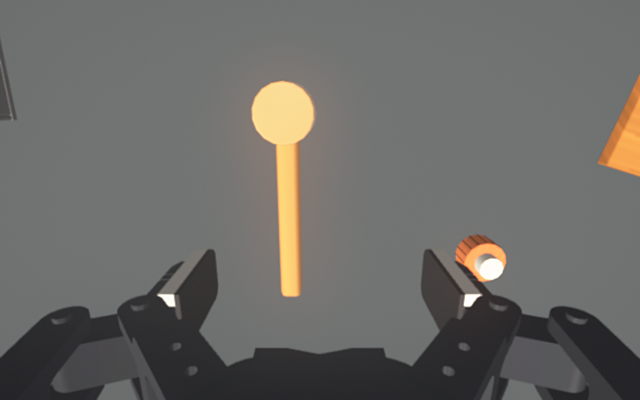

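The head is at (283,113) and the handle end at (291,296), so the head axis is at x≈0.546, y≈0.197. Next I'll descend.

jog_arm --deltas '[[-1,[0.02,0.067,-0.1],[0,0,0]],[-1,[0.02,0.067,-0.2],[0,0,0]],[-1,[0.02,0.067,-0.3],[0,0,0]],[-1,[0.02,0.067,-0.4],[0,0,0]],[-1,[0.02,0.067,-0.45],[0,0,0]],[-1,[0.02,0.067,-0.475],[0,0,0]],[-1,[0.02,0.067,-0.475],[0,0,0]],[-1,[0.02,0.067,-0.475],[0,0,0]]]'

```text
t: 2.82
tool_pos: [0.4974, 0.1963, 0.0223]
tool_rot: [-3.141, 0.011, -0.002]
contact_force: [0.0, -0.1, 0.4]
opening: 0.0855
grip_force: 0.0
```

jog_arm --deltas '[[-1,[0,0.002,-0.007],[0,0,0.002]],[1,[0,0.002,-0.007],[0,0,0.002]],[1,[0,0.002,-0.007],[0,0,0.002]],[1,[0,0.002,-0.007],[0,0,0.002]],[1,[0,0.002,-0.007],[0,0,0.002]],[1,[0,0.002,-0.007],[0,0,0.002]],[1,[0,0.002,-0.007],[0,0,0.002]],[1,[0,0.002,-0.007],[0,0,0.002]],[1,[0,0.002,-0.007],[0,0,0.002]]]' --squeeze 110

```text
t: 3.57
tool_pos: [0.4965, 0.1984, 0.0191]
tool_rot: [-3.141, -0.002, -0.0]
contact_force: [-1.7, 1.3, 5.4]
opening: 0.0188
grip_force: 107.2
```

jog_arm --deltas '[[1,[0,0,0.02],[0,0,0]],[1,[0,0,0.06],[0,0,0]],[1,[0,0,0.12],[0,0,0]],[1,[0,0,0.2],[0,0,0]],[1,[0,0,0.28],[0,0,0]],[1,[0,0,0.34],[0,0,0]],[1,[0,0,0.375],[0,0,0]],[1,[0,0,0.375],[0,0,0]],[1,[0,0,0.375],[0,0,0]]]'

```text
t: 4.32
tool_pos: [0.4958, 0.1976, 0.1678]
tool_rot: [3.141, 0.001, -0.001]
contact_force: [-0.0, 0.0, -6.9]
opening: 0.0185
grip_force: 107.8
```

jog_arm --deltas '[[1,[0,-0.03,0],[0,0,0]],[1,[-0.01,-0.09,0],[0,0,0]],[1,[-0.02,-0.17,0],[0,0,0]],[1,[-0.02,-0.26,0],[0,0,0]],[1,[-0.03,-0.35,0],[0,0,0]],[1,[-0.03,-0.44,0],[0,0,0]],[1,[-0.04,-0.53,0],[0,0,0]],[1,[-0.05,-0.62,0],[0,0,0]],[1,[-0.06,-0.71,0],[0,0,0]],[1,[-0.07,-0.79,0],[0,0,0]],[1,[-0.08,-0.86,0],[0,0,0]],[1,[-0.08,-0.9,0],[0,0,0]]]'

```text
t: 5.32
tool_pos: [0.4614, -0.1648, 0.1654]
tool_rot: [-3.141, 0.003, 0.009]
contact_force: [0.5, 0.3, -5.0]
opening: 0.0182
grip_force: 108.2
```

jog_arm --deltas '[[1,[0,-0.06,0],[0,0,0]],[1,[0,-0.12,0],[0,0,0]],[1,[0,-0.17,0],[0,0,0]],[1,[0,-0.2,0],[0,0,0]],[1,[0,-0.21,0],[0,0,0]],[1,[0,-0.21,0],[0,0,0]],[1,[0,-0.21,0],[0,0,0]],[1,[0,-0.21,0],[0,0,0]]]'

```text
t: 5.98
tool_pos: [0.4641, -0.2449, 0.1679]
tool_rot: [-3.141, -0.003, 0.001]
contact_force: [-0.2, 1.8, -5.1]
opening: 0.0186
grip_force: 108.3
```

Run:
```python
from h import *
o=ctrl.get_obs();print(o['tool_pos'],o['tool_rot'],o['t'],o['contact_force'])
s=snap('side','s1.png');t=snap('top','t1.png')
a=cv2.resize(s[215:350,230:400],None,fx=4,fy=4,interpolation=2)
cv2.imwrite('pics/s1z.png',a[:,:,::-1])
p=o['tool_pos'];h=p[2]-.0191
print((proj('side',[[p[0]+.0495,p[1],h],[p[0]+.0495,p[1],h+.076],[.5132,-.247,.0945]])-[230,215])*4)
print(proj('top',[[p[0]+.0495,p[1],h+.076],[.5132,-.247,h+.076]]))
```

```text
[ 0.46410059 -0.24491663  0.16790414] [-3.14053089e+00 -3.30654254e-03  1.36574294e-03] 5.9833 [-0.19094329  1.75812763 -5.11057655]
[[369.66994952 290.77643139]
 [374.07980799 120.57939742]
 [366.73371393 398.99416634]]
[[423.81367961 213.62593467]
 [424.87568466 213.83608562]]
```

View pics/s1z.png

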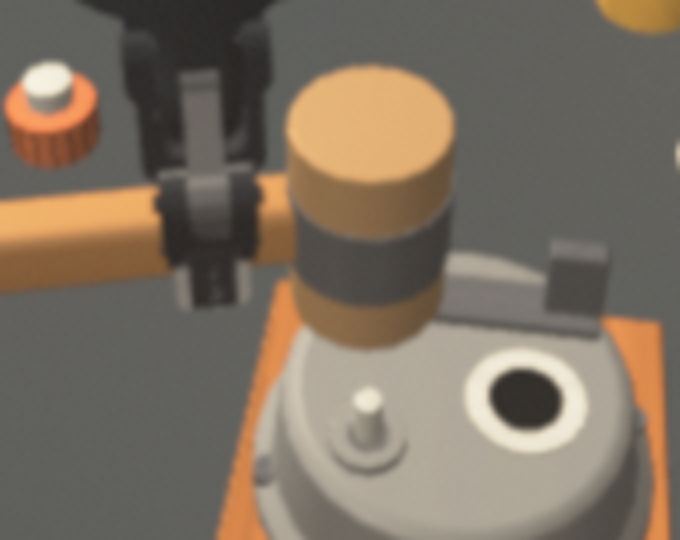

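The mallet hangs level and is centred over the pin (pin top in the crop at (367,399)). I'll give the first blow.

jog_arm --deltas '[[1,[0,-0.003,-0.04],[0,0,0]],[1,[0,-0.004,-0.09],[0,0,0]],[1,[0,-0.005,-0.14],[0,0,0]],[1,[0,-0.005,-0.165],[0,0,0]],[1,[0,-0.005,-0.165],[0,0,0]],[1,[0,-0.005,-0.1],[0,0,0]],[1,[0,-0.005,-0.08],[0,0,0]],[1,[0,-0.005,-0.08],[0,0,0]],[1,[0,-0.005,-0.08],[0,0,0]]]'

```text
t: 6.83
tool_pos: [0.465, -0.2484, 0.1378]
tool_rot: [3.14, 0.002, 0.003]
contact_force: [0.2, 0.3, -5.3]
opening: 0.0184
grip_force: 108.7
```

Run:
```python
from h import *
o=ctrl.get_obs();print(o['tool_pos'],o['tool_rot'],o['t'],o['contact_force'])
s=snap('side','s2.png')
cv2.imwrite('pics/s2z.png',cv2.resize(s[215:350,230:400],None,fx=4,fy=4,interpolation=2)[:,:,::-1])
```

```text
[ 0.46502365 -0.24840313  0.13782924] [3.13996883e+00 2.03653799e-03 3.26503443e-03] 6.8333 [ 0.2037426   0.3113691  -5.32059574]
```

View pics/s2z.png

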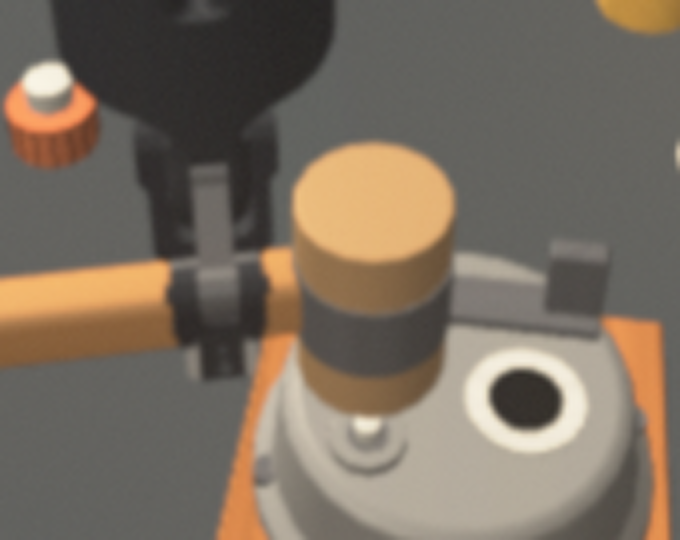

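The blow drove the pin most of the way, with its top now at about (366,425), and the mallet is still level. The second blow goes to flush.

jog_arm --deltas '[[1,[0,0.002,-0.03],[0,0,0]],[1,[0,0.003,-0.075],[0,0,0]],[1,[0,0.003,-0.112],[0,0,0]],[1,[0,0.003,-0.112],[0,0,0]],[1,[0,0.003,-0.112],[0,0,0]]]'

```text
t: 7.3
tool_pos: [0.4633, -0.2467, 0.0903]
tool_rot: [-3.141, -0.001, 0.004]
contact_force: [-2.3, -0.3, -1.1]
opening: 0.0184
grip_force: 113.3
```

jog_arm --deltas '[[1,[0,0,0.08],[0,0,0]],[1,[0,0,0.08],[0,0,0]],[1,[0,0,0.05],[0,0,0]],[1,[0,0,-0.005],[0,0,0]],[1,[0,0,-0.015],[0,0,0]],[1,[0,0,-0.015],[0,0,0]],[1,[0,0,-0.015],[0,0,0]]]'

```text
t: 7.88
tool_pos: [0.4637, -0.2478, 0.0855]
tool_rot: [3.14, 0.001, -0.003]
contact_force: [-6.6, -1.4, 8.0]
opening: 0.0185
grip_force: 121.3
```

jog_arm --deltas '[[1,[-0.05,0,0.08],[0,0,0]],[1,[-0.1,0,0.15],[0,0,0]],[1,[-0.2,0,0.18],[0,0,0]],[1,[-0.27,0,0.18],[0,0,0]],[1,[-0.27,0,0.18],[0,0,0]],[1,[-0.27,0,0.18],[0,0,0]]]'

```text
t: 8.38
tool_pos: [0.3545, -0.2459, 0.1545]
tool_rot: [-3.139, 0.001, 0.003]
contact_force: [-0.5, 0.1, -6.4]
opening: 0.0184
grip_force: 118.9
```

Run:
```python
from h import *
o=ctrl.get_obs();print(o['tool_pos'],o['tool_rot'],o['t'],o['contact_force'])
s=snap('side','s3.png');t=snap('top','t3.png')
a=cv2.resize(s[215:350,210:400],None,fx=4,fy=4,interpolation=2)
cv2.imwrite('pics/s3z.png',a[:,:,::-1])
print((proj('side',[[.5132,-.247,.075],[.5132,-.247,.080],[.5132,-.247,.085]])-[210,215])*4)
```

```text
[ 0.35446826 -0.24586041  0.15451062] [-3.13913419e+00  1.16986969e-03  3.39415840e-03] 8.3833 [-0.4989631   0.06456678 -6.4320867 ]
[[445.85997074 432.87217917]
 [446.08024989 424.33060605]
 [446.30309148 415.69008047]]
```

View pics/s3z.png

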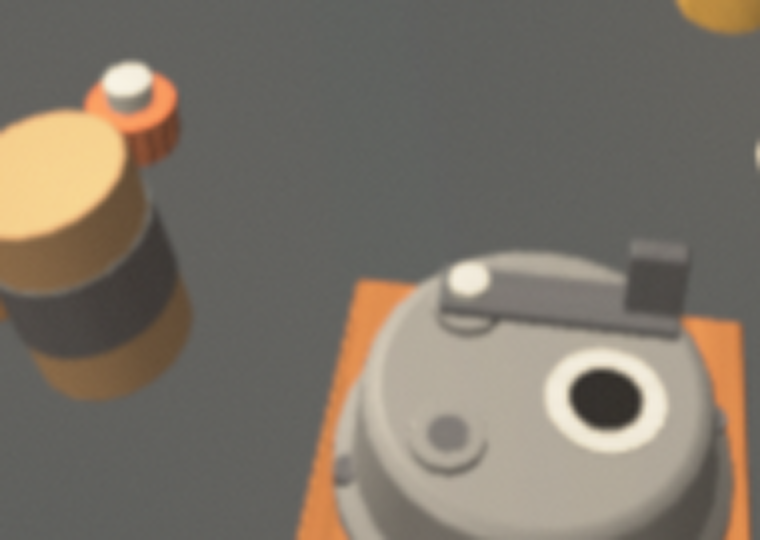

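The pin is flush: its top at (448,433) matches the prediction of (446,433). The mallet has pitched in the grip with its head tilted up, so I'll measure the tilt before setting it down.

Run:
```python
from h import *
s=cv2.imread('pics/s3.png');t=cv2.imread('pics/t3.png')
a=cv2.resize(s[200:340,120:270],None,fx=2.8,fy=2.8,interpolation=2)
b=cv2.resize(t[170:310,340:480],None,fx=2.8,fy=2.8,interpolation=2)
cv2.imwrite('pics/z3.png',np.hstack([a,b]))
p=np.array([.3545,-.246,.1732])
f=lambda q:((proj('side',q)-[120,200])*2.8).round(0).tolist()
for th in np.radians([0,10,15,20,25,30]):
    c,n=np.cos(th),np.sin(th);u=np.array([c,0,n]);w=np.array([-n,0,c])
    print(np.degrees(th).round(),'head top/bot',f([p+.05*u+.038*w,p+.05*u-.038*w]),'handle end,grip',f([p-.13*u,p]))
```

```text
0.0 head top/bot [[309.0, 176.0], [331.0, 292.0]] handle end,grip [[-125.0, 283.0], [202.0, 249.0]]
10.0 head top/bot [[288.0, 164.0], [342.0, 278.0]] handle end,grip [[-99.0, 316.0], [202.0, 249.0]]
15.0 head top/bot [[277.0, 158.0], [346.0, 270.0]] handle end,grip [[-83.0, 331.0], [202.0, 249.0]]
20.0 head top/bot [[264.0, 154.0], [349.0, 262.0]] handle end,grip [[-66.0, 345.0], [202.0, 249.0]]
25.0 head top/bot [[251.0, 150.0], [351.0, 254.0]] handle end,grip [[-47.0, 358.0], [202.0, 249.0]]
30.0 head top/bot [[237.0, 147.0], [352.0, 246.0]] handle end,grip [[-27.0, 370.0], [202.0, 249.0]]
```

View pics/z3.png

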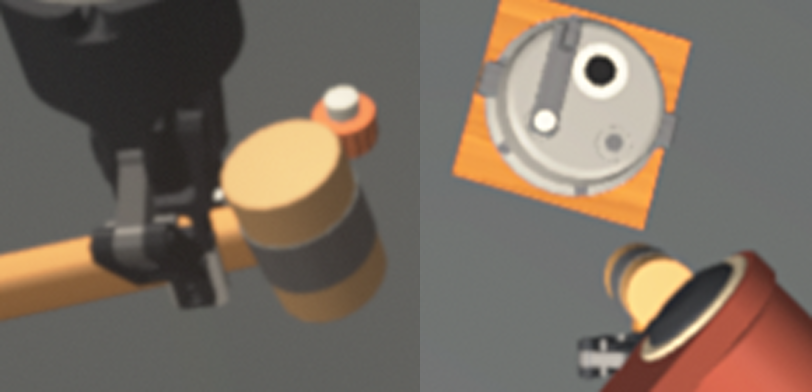

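The side view fits a pitch of about 12.5° (head top at (281,165), handle slope about 0.23). I'll carry the mallet to open slate on the left, tilting the tool +12.5° about y so it stands level.

jog_arm --deltas '[[1,[0,0.04,0],[0,0,0]],[1,[0,0.12,0],[0,0.01,0]],[1,[0,0.21,0],[0,0.02,0]],[1,[0.02,0.3,0],[0,0.03,0]],[1,[0.04,0.39,0],[0,0.04,0]],[1,[0.06,0.48,0],[0,0.05,0]],[1,[0.08,0.57,0],[0,0.06,0]],[1,[0.1,0.66,0],[0,0.0694,0]],[1,[0.12,0.75,0],[0,0.0694,0]],[1,[0.14,0.84,0],[0,0.0694,0]],[1,[0.16,0.92,0],[0,0.0694,0]],[1,[0.164,0.97,0],[0,0.0694,0]]]'

```text
t: 9.48
tool_pos: [0.4228, 0.1449, 0.1564]
tool_rot: [-3.122, -0.007, 0.342]
contact_force: [-0.3, 0.5, -6.0]
opening: 0.0183
grip_force: 119.1
```

jog_arm --deltas '[[1,[0,0.02,-0.03],[0,0,0]],[1,[0,0.02,-0.09],[0,0,0]],[1,[0,0.02,-0.15],[0,0,0]],[1,[0,0.02,-0.2],[0,0,0]],[1,[0,0.02,-0.22],[0,0,0]],[1,[0,0.02,-0.22],[0,0,0]],[1,[0,0.02,-0.22],[0,0,0]],[1,[0,0.02,-0.22],[0,0,0]]]'

```text
t: 10.15
tool_pos: [0.4231, 0.1492, 0.0707]
tool_rot: [-3.123, -0.001, 0.338]
contact_force: [0.6, 0.3, -5.4]
opening: 0.0181
grip_force: 118.8
```

Run:
```python
from h import *
o=ctrl.get_obs();print(o['tool_pos'],o['tool_rot'],o['t'],o['contact_force'])
s=snap('side','s4.png')
a=cv2.resize(s[90:280,120:330],None,fx=3,fy=3,interpolation=2)
cv2.imwrite('pics/s4z.png',a[:,:,::-1])
p=o['tool_pos']+[.004,0,.0183]
for d in(0,5,-5):
    th=np.radians(d);u=np.array([np.cos(th),0,np.sin(th)])
    print(d,((proj('side',[p-.13*u,p,p+.05*u])-[120,90])*3).round(1).tolist())
```

```text
[0.42309774 0.14919386 0.07072512] [-3.12284984e+00 -1.23684185e-03  3.38353383e-01] 10.15 [ 0.60943453  0.31926826 -5.41435086]
0 [[232.4, 255.3], [413.0, 243.9], [480.5, 239.7]]
5 [[236.0, 268.3], [413.0, 243.9], [479.9, 234.7]]
-5 [[230.1, 242.0], [413.0, 243.9], [480.6, 244.7]]
```

View pics/s4z.png

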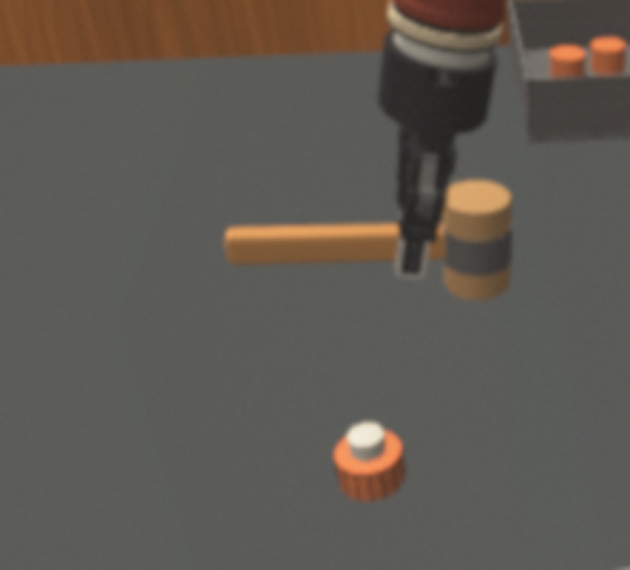

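The mallet is almost level, about 2° nose-down (handle end (228,245), near the grip (390,241)). I'll correct that and lower it.

jog_arm --deltas '[[1,[0,0,-0.03],[0,-0.01,0]],[1,[0,0,-0.07],[0,-0.01,0]],[1,[0,0,-0.1],[0,-0.01,0]],[1,[0,0,-0.115],[0,-0.01,0]],[1,[0,0,-0.12],[0,-0.01,0]],[1,[0,0,-0.125],[0,-0.01,0]],[1,[0,0,-0.128],[0,-0.01,0]],[1,[0,0,-0.128],[0,-0.01,0]]]'

```text
t: 10.87
tool_pos: [0.4224, 0.1492, 0.0189]
tool_rot: [-3.128, -0.002, 0.291]
contact_force: [0.0, 0.1, -4.2]
opening: 0.0183
grip_force: 119.0
```

Contact is just starting. I'll go about 1 mm further and release slowly.

jog_arm --deltas '[[1,[0,0,-0.002],[0,0,0]],[1,[0,0,-0.005],[0,0,0]],[1,[0,0,-0.005],[0,0,0]],[1,[0,0,-0.005],[0,0,0]]]' --squeeze 30

```text
t: 11.2
tool_pos: [0.4224, 0.1493, 0.018]
tool_rot: [-3.128, -0.002, 0.292]
contact_force: [-5.4, -1.2, 4.9]
opening: 0.0185
grip_force: 120.6
```

jog_arm --deltas '[[0.4,[0,0,0],[0,0,0]],[0.2,[0,0,0],[0,0,0]],[0,[0,0,0],[0,0,0]],[-0.5,[0,0,0],[0,0,0]],[-1,[0,0,0],[0,0,0]],[-1,[0,0,0],[0,0,0]],[-1,[0,0,0],[0,0,0]],[-1,[0,0,0],[0,0,0]]]'

```text
t: 11.87
tool_pos: [0.4219, 0.1491, 0.0165]
tool_rot: [-3.128, -0.002, 0.293]
contact_force: [-0.1, -0.8, -0.6]
opening: 0.0855
grip_force: 0.0
```

jog_arm --deltas '[[-1,[-0.003,0,0.03],[0,0,0]],[-1,[-0.005,0,0.08],[0,0,0]],[-1,[-0.005,0,0.16],[0,-0.02,0]],[-1,[-0.005,0,0.25],[0,-0.04,0]],[-1,[-0.005,0,0.35],[0,-0.0592,0]],[-1,[-0.005,0,0.44],[0,-0.0592,0]],[-1,[-0.005,0,0.5],[0,-0.0592,0]],[-1,[-0.005,0,0.5],[0,-0.0592,0]],[-1,[-0.005,0,0.5],[0,-0.0592,0]]]'

```text
t: 12.62
tool_pos: [0.4208, 0.1494, 0.2195]
tool_rot: [-3.141, -0.002, -0.007]
contact_force: [-0.2, -0.5, -0.3]
opening: 0.085
grip_force: 0.0
```

Run:
```python
from h import *
o=ctrl.get_obs();print(o['tool_pos'],o['tool_rot'],o['t'],o['contact_force'],o['opening'],o['q'])
s=snap('side','s5.png')[:,:,::-1];t=snap('top','t5.png')[:,:,::-1]
a=cv2.resize(s[100:380,200:420],(380,484));b=cv2.resize(t[150:310,190:450],(420,258))
c=np.zeros((484,800,3),np.uint8);c[:,:380]=a;c[:258,380:]=b;cv2.imwrite('pics/c5.png',c)
# keeper close geometry
P=np.array([.5297,-.190]);pin=np.array([.5132,-.2472]);z0=np.arctan2(*(pin-P)[::-1])
for k in(1.6,1.2,.8,.4,0.05,0):print(k,(P+.07*np.array([np.cos(z0+k),np.sin(z0+k)])).round(4),z0+k)
```

```text
[0.42084332 0.14937354 0.21950529] [-3.14064021e+00 -1.76421659e-03 -7.19189785e-03] 12.6167 [-0.19353348 -0.51001313 -0.32685649] 0.08504187281840646 [ 1.74048555e-01 -3.94535935e-01  2.02622738e+00  1.39274611e-04
  1.50522717e+00  1.74371261e+00]
1.6 [ 0.5975 -0.2074] -0.2516340514160986
1.2 [ 0.5854 -0.2325] -0.6516340514160988
0.8 [ 0.5644 -0.2508] -1.0516340514160987
0.4 [ 0.538  -0.2595] -1.4516340514160988
0.05 [ 0.5137 -0.2581] -1.8016340514160987
0 [ 0.5103 -0.2573] -1.8516340514160987
```

View pics/c5.png

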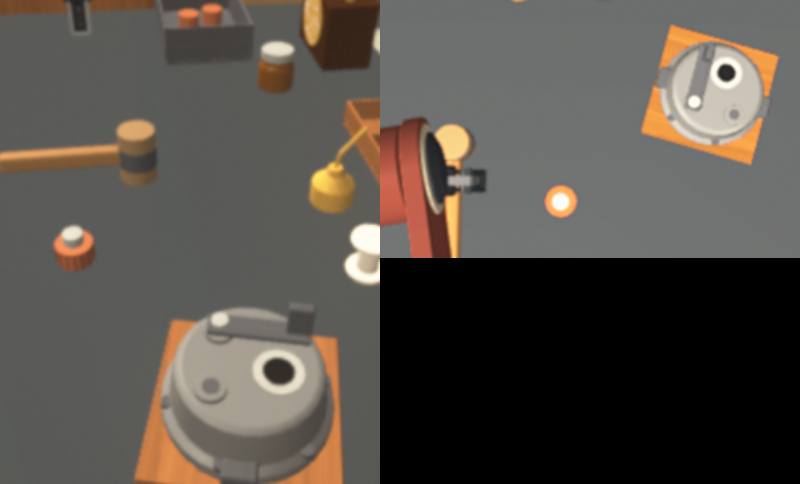

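The mallet stands level on the slate, left of the commutator, and the pin is flush. Next I'll pinch the keeper tab, which is at about (0.598,-0.207) with the bar at world angle -0.24.

jog_arm --deltas '[[-1,[0.442,-0.89,-0.05],[0,0,-0.0764]],[-1,[0.442,-0.89,-0.05],[0,0,-0.0764]],[-1,[0.442,-0.89,-0.05],[0,0,-0.0764]],[-1,[0.442,-0.89,-0.05],[0,0,-0.0764]],[-1,[0.442,-0.89,-0.05],[0,0,-0.0764]],[-1,[0.442,-0.89,-0.05],[0,0,-0.0764]],[-1,[0.442,-0.89,-0.05],[0,0,-0.0764]],[-1,[0.442,-0.89,-0.05],[0,0,-0.0764]],[-1,[0.442,-0.89,-0.05],[0,0,-0.0764]],[-1,[0.442,-0.89,-0.05],[0,0,-0.0764]],[-1,[0.442,-0.89,-0.05],[0,0,-0.0764]],[-1,[0.442,-0.89,-0.05],[0,0,-0.0764]]]' --squeeze 30

```text
t: 13.72
tool_pos: [0.5956, -0.2074, 0.1934]
tool_rot: [-3.117, 0.377, 0.009]
contact_force: [-0.2, -0.2, 0.6]
opening: 0.0853
grip_force: 0.0
```

Run:
```python
from h import *
o=ctrl.get_obs();print(o['tool_pos'],o['tool_rot'],o['t'],o['q'])
im=snap('wrist','w6.png')
g=cv2.cvtColor(im,cv2.COLOR_RGB2GRAY)
P=proj('wrist',[[.5977,-.2066,.115],[.5297,-.190,.090],[.5132,-.2472,.075]]);print(P)
# pivot cap: bright blob
m=((g>180)).astype(np.uint8);n,l,st,ce=cv2.connectedComponentsWithStats(m)
for i in range(1,n):
    if 30<st[i,4]<3000:print(st[i,4],ce[i].round(1))
x,y=P[0].astype(int)
print(g[max(0,y-40):y+41:5,x-40:x+41:5])
```

```text
[ 0.59563532 -0.20738217  0.19343224] [-3.11668116  0.37733546  0.00884839] 13.7167 [-4.53044061e-01  9.50298121e-02  1.63219557e+00  1.84758489e-04
  1.42039403e+00  1.35869053e+00]
[[318.79461627 200.90312429]
 [318.83343828 276.03921609]
 [389.39373375 269.80690254]]
783 [382.3   7.6]
461 [  7.4 127.4]
128 [290.9 142.3]
35 [418.7 269.4]
482 [616.9 308.2]
133 [167.9 298.7]
131 [470.  298.7]
[[168 168 132 153 150 109  96  94  93 124 142 152 160 166 169 172 176]
 [171 165 158 155 110  99  93 121 152 163 177 188 191 192 192 193 192]
 [172 156 158 114 104 100 153 164 179 191 193 193 192 192 192 192 192]
 [151 162 139 109 109 159 114 102  79  78  90 129 193 192 192 191 192]
 [166 161 115 118 162 175 143 105  79  79 139 125 193 192 190 228 248]
 [168 126 115 166 178 190 142 107  98  95 137 131 192 195 247 243 247]
 [170 123 157 176 189 192 143 134 137 137 136 139 190 246 246 232  75]
 [143 136 175 189 193 192 144 132 138 139 138 149 241 245 227  77  77]
 [134 171 188 192 192 191 143 134 137 135 138 156 244 246  72  77  77]
 [134 181 194 192 193 191 143 137 141 136 141 162 244 247  75  78  78]
 [162 190 192 192 192 188 143 138 141 138 141 170 244 246  76  79  78]
 [179 201 192 193 192 189 143 142 146 145 142 178 239 246 237  77  78]
 [186 205 192 191 193 186 143 141 144 141 142 186 192 247 245 245 148]
 [192 205 192 193 193 186 143 141 142 142 141 188 192 193 245 244 246]
 [196 203 191 193 192 184 144 142 143 141 142 191 192 192 193 197 225]
 [196 210 192 192 192 180 143 142 143 142 141 192 193 193 194 194 193]
 [195 215 192 192 193 178 143 142 144 143 141 194 193 193 193 193 193]]
```

jog_arm --deltas '[[-1,[0.004,0.001,-0.07],[0,0,0]],[-1,[0.004,0.001,-0.15],[0,0,0]],[-1,[0.004,0.001,-0.22],[0,0,0]],[-1,[0.004,0.001,-0.252],[0,0,0]],[-1,[0.004,0.001,-0.252],[0,0,0]],[1,[0.004,0.001,-0.252],[0,0,0]],[1,[0.004,0.001,-0.252],[0,0,0]],[1,[0.004,0.001,-0.252],[0,0,0]],[1,[0.004,0.001,-0.252],[0,0,0]],[1,[0.004,0.001,-0.252],[0,0,0]],[1,[0.004,0.001,-0.252],[0,0,0]],[1,[0.004,0.001,-0.252],[0,0,0]]]'

```text
t: 14.77
tool_pos: [0.5989, -0.2065, 0.0967]
tool_rot: [-3.119, 0.375, -0.001]
contact_force: [-1.1, 1.1, 2.3]
opening: 0.0093
grip_force: 34.1
```

Run:
```python
import numpy as np
v=np.array([.0692,-.0165]);r=lambda a:np.array([[np.cos(a),-np.sin(a)],[np.sin(a),np.cos(a)]])@v
for a0,n in((0,8),(-.8,8)):
    for i in range(1,n+1):
        d=(r(a0-.1*i)-r(a0))/.4;print(d.round(3),round(-.1*i/np.pi,4))
```

```text
[-0.005 -0.017] -0.0318
[-0.012 -0.034] -0.0637
[-0.02  -0.049] -0.0955
[-0.03  -0.064] -0.1273
[-0.041 -0.078] -0.1592
[-0.054 -0.09 ] -0.191
[-0.067 -0.102] -0.2228
[-0.082 -0.112] -0.2546
[-0.016 -0.008] -0.0318
[-0.032 -0.015] -0.0637
[-0.049 -0.02 ] -0.0955
[-0.067 -0.023] -0.1273
[-0.084 -0.025] -0.1592
[-0.102 -0.025] -0.191
[-0.12  -0.023] -0.2228
[-0.137 -0.019] -0.2546
```

jog_arm --deltas '[[1,[-0.005,-0.017,-0.005],[0,0,-0.0318]],[1,[-0.012,-0.034,-0.01],[0,0,-0.0637]],[1,[-0.02,-0.049,-0.01],[0,0,-0.0955]],[1,[-0.03,-0.064,-0.01],[0,0,-0.1273]],[1,[-0.041,-0.078,-0.01],[0,0,-0.1592]],[1,[-0.054,-0.09,-0.01],[0,0,-0.191]],[1,[-0.067,-0.102,-0.01],[0,0,-0.2228]],[1,[-0.082,-0.112,-0.01],[0,0,-0.2546]],[1,[-0.082,-0.112,-0.01],[0,0,-0.2546]]]'

```text
t: 15.52
tool_pos: [0.5662, -0.2501, 0.0964]
tool_rot: [-2.72, 1.563, 0.002]
contact_force: [-6.3, 11.1, 18.7]
opening: 0.0094
grip_force: 36.4
```

jog_arm --deltas '[[1,[0,0,0.012],[0,0,0]],[1,[-0.016,-0.008,0.012],[0,0,-0.0318]],[1,[-0.032,-0.015,0.012],[0,0,-0.0637]],[1,[-0.049,-0.02,0.012],[0,0,-0.0955]],[1,[-0.067,-0.023,0.012],[0,0,-0.1273]],[1,[-0.084,-0.025,0.012],[0,0,-0.1592]],[1,[-0.102,-0.025,0.012],[0,0,-0.191]],[1,[-0.12,-0.023,0.012],[0,0,-0.2228]],[1,[-0.137,-0.019,0.012],[0,0,-0.2546]],[1,[-0.137,-0.019,0.012],[0,0,-0.2546]],[1,[-0.137,-0.019,0.012],[0,0,-0.2546]]]'

```text
t: 16.43
tool_pos: [0.512, -0.2566, 0.0967]
tool_rot: [-1.9, 2.494, 0.003]
contact_force: [4.3, 7.7, 1.3]
opening: 0.0089
grip_force: 34.1
```

jog_arm --deltas '[[1,[-0.005,0.0015,0],[0,0,-0.006]],[1,[-0.01,0.003,0],[0,0,-0.01]],[1,[-0.012,0.003,0],[0,0,-0.01]],[1,[-0.012,0.003,0],[0,0,-0.01]]]'

```text
t: 16.77
tool_pos: [0.5115, -0.2564, 0.0969]
tool_rot: [-1.859, 2.516, -0.013]
contact_force: [22.6, 3.5, -11.0]
opening: 0.0089
grip_force: 34.2
```

It's at the stop: 22 N of reaction with no further motion. I'll release and rise.

jog_arm --deltas '[[1,[0.01,-0.003,0],[0,0,0]],[-1,[0.01,-0.003,0],[0,0,0]],[-1,[0.01,-0.003,0],[0,0,0]],[-1,[0.01,-0.003,0],[0,0,0]],[-1,[0.01,-0.003,0],[0,0,0]],[-1,[0.01,-0.003,0],[0,0,0]],[-1,[0.01,-0.003,0.06],[0,0,0]],[-1,[0.01,-0.003,0.14],[0,0,0]],[-1,[0.01,-0.003,0.24],[0,0,0]],[-1,[0.01,-0.003,0.3],[0,0,0]],[-1,[0.01,-0.003,0.3],[0,0,0]],[-1,[0.01,-0.003,0.3],[0,0,0]]]'

```text
t: 17.77
tool_pos: [0.5107, -0.2597, 0.219]
tool_rot: [-1.864, 2.527, -0.006]
contact_force: [0.2, -0.1, -1.3]
opening: 0.0854
grip_force: 0.0
```

Run:
```python
from h import *
o=ctrl.get_obs();print(o['tool_pos'],o['t'],o['contact_force'])
snap('side','s7.png');a=cv2.imread('pics/s3.png');b=cv2.imread('pics/s7.png')
g=cv2.cvtColor(b,cv2.COLOR_BGR2GRAY)
P=np.array([.5297,-.190]);z0=-1.8516
for k in(0,.12,.3):
    u=np.array([np.cos(z0+k),np.sin(z0+k)]);w=np.array([-u[1],u[0]])
    print(k,[proj('side',[[*(P+r*u+s*w),.083]])[0].round(1).tolist() for r,s in((81,11),(81,-11),(30,11),(30,-11)) for r,s in[(r/1e3,s/1e3)]])
# bar edges at r=35..50 mm: sample across, in world tangential mm about the stop direction
for r in(.03,.035,.04,.045,.05):
    u=np.array([np.cos(z0),np.sin(z0)]);w=np.array([-u[1],u[0]])
    q=[proj('side',[[*(P+r*u+s/1e3*w),.083]])[0] for s in range(-20,22,2)]
    print(r,[int(g[int(round(y)),int(round(x))]) for x,y in q])
```

```text
[ 0.51073763 -0.259745    0.21901936] 17.7667 [ 0.16368385 -0.13970307 -1.28633982]
0 [[327.5, 334.4], [311.4, 332.3], [331.7, 303.7], [316.9, 301.9]]
0.12 [[334.7, 334.1], [318.5, 333.7], [334.2, 303.1], [319.2, 302.8]]
0.3 [[345.2, 332.2], [329.3, 334.4], [337.7, 301.9], [323.0, 303.7]]
0.03 [175, 174, 174, 173, 166, 133, 126, 123, 124, 124, 124, 124, 122, 121, 118, 117, 141, 174, 174, 173, 172]
0.035 [175, 174, 175, 175, 161, 141, 129, 126, 124, 124, 118, 113, 121, 121, 121, 119, 155, 171, 174, 173, 174]
0.04 [174, 175, 175, 174, 167, 131, 123, 127, 126, 124, 120, 95, 108, 122, 119, 115, 164, 173, 174, 174, 174]
0.045 [174, 174, 174, 174, 163, 143, 130, 125, 123, 118, 111, 95, 114, 120, 120, 116, 140, 173, 174, 172, 173]
0.05 [176, 176, 175, 173, 168, 133, 124, 127, 125, 122, 116, 84, 91, 121, 120, 114, 161, 172, 173, 173, 173]
```

The bar is centred on the stop direction, spanning ±11 mm at every radius I sampled. I'm handing in the job.

```bash
python3 -c "
from station import ctrl;print(ctrl.finish_job())"
```

```text
the job is handed in; nothing more can be done
None
```

The job is handed in: the mallet drove the pin flush, the keeper is at its stop over the pin, and the mallet stands on the slate about 0.38 m from the housing; no verdict came back.

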